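# Fit the missing leg of a quilting frame and hold it pressed home for screwing

### The job

The quilting frame lies upside down on its board with one leg missing, and of the two spare legs, which look alike, only one is bored wide enough to slide down over the bare spigot; the other jams on its tip. Find out which is which, put the misfit into the orange offcut bin and slide the right leg down over the spigot until it stands on the rubber ring, without disturbing the other things on the table. Then press that leg straight down with a steady push of about 10 newtons, upright, and finish while still gripping and pressing it like that, so that I can drive the screw.

Things in the scene. Friction and masses are not known exactly. Their poses are not given: they have to be found in the camera images.
- frame: quilting frame, upside down, fixed on a plywood board 370 x 370 x 12 mm: white 32 mm tubes with orange clips, a 300 mm square between grey 40 mm corner connectors. Three corners carry a white leg with black foot, up to 182 mm above the table; the corner at local x -150, y +150 mm has only a bare spigot. Origin: underside of the board, centre; x, y along the tubes
- seat (a point): on the bare corner: centre of the top face of the black rubber ring (unsqueezed, 64 mm above the table) round the foot of the upright grey spigot. The spigot, 22 mm in diameter, rises 35 mm above this point; its last 8 mm taper to 17 mm. A leg is fully on when its open end stands on the ring
- ring (a joint): squeeze of that rubber ring in m, 0 when free, at most 0.006. It yields 1 mm per 4 N, so 10 N squeeze it by 2.5 mm; the top face goes down by as much
- leg_1: spare leg: white tube, 32 mm outside, 122 mm long, a black rubber foot (36 mm across, 24 high) closing its top; 0.1 to 0.17 kg. Stands on its open end. Origin: centre of the open end; z towards the foot. One spare leg has a 25 mm bore and slides over the spigot, the other a 19 mm bore and stops within 4 mm of the spigot's tip; this cannot be seen as they stand
- leg_2: the other spare leg, the same outside and with the same origin and axes; see leg_1
- leg_1_mid (a point): middle of leg_1 on its axis, 61 mm from the open end
- leg_2_mid (a point): middle of leg_2 on its axis, 61 mm from the open end
- bin: orange open offcut bin, 170 (local x) x 120 (local y) x 70 mm high, walls and floor 4 mm, fixed; origin: centre of its underside, z up
- pin_box: clear box of yellow-headed pins, 100 x 75 x 26 mm, origin at the centre of its underside; leave alone
- spool_pink: pink thread spool, 30 mm across, 54 mm tall, upright, origin at the centre of its underside; leave alone
- spool_green: dark green thread spool, 30 mm across, 54 mm tall, upright, origin at the centre of its underside; leave alone
- cutter: yellow and black rotary cutter lying flat, 150 x 45 x 19 mm, handle to local -x, origin under its middle; leave alone
- screwdriver: red-handled screwdriver lying along its x axis, 190 mm long; leave alone
- screw_dish: steel dish of brass screws, 64 mm across, 18 mm high, origin at the centre of its underside; leave alone
Mind the look-alikes: they are no part of the job. What is shaped like the leg_1 but green is not meant.

How it is judged:
At the end, for the whole second after the job is handed in: The fitting leg stands on the ring (within 4 mm of the spigot's axis, under 0.06 rad lean), gripped and pressed so the ring stays squeezed 1.4 to 4.2 mm (5.6 to 16.8 N). The other leg is at rest in the bin: middle inside the walls, at most 75 mm above its underside (value of joint ring between 0.0014 and 0.0042 m and ((horizontal distance between leg_1 and seat below 0.004 m and z of leg_1 in the frame of seat below 0.001 m and angle between leg_1's own z axis and vertical below 0.06 rad and contact force between leg_1 and frame above 4 N and contact force between the fingers and leg_1 above 2 N and linear speed of each of leg_1, leg_2 below 0.02 m/s and x of leg_2_mid in the frame of bin between -0.085 and 0.085 m and y of leg_2_mid in the frame of bin between -0.06 and 0.06 m and z of leg_2_mid in the frame of bin below 0.075 m) or (horizontal distance between leg_2 and seat below 0.004 m and z of leg_2 in the frame of seat below 0.001 m and angle between leg_2's own z axis and vertical below 0.06 rad and contact force between leg_2 and frame above 4 N and contact force between the fingers and leg_2 above 2 N and linear speed of each of leg_2, leg_1 below 0.02 m/s and x of leg_1_mid in the frame of bin between -0.085 and 0.085 m and y of leg_1_mid in the frame of bin between -0.06 and 0.06 m and z of leg_1_mid in the frame of bin below 0.075 m))); the arm keeps its last pose, push and grip.
It fails at once if a bystander (pin box, spool, cutter, screwdriver or screw dish) is pushed more than 25 mm from its place (distance of any of pin_box, spool_pink, spool_green, cutter, screwdriver, screw_dish from where it was at the start of the episode above 0.025 m).
It also fails if it takes over 61 s, if anything falls off the work surface, if the arm or the gripper's body presses on something with over 40 N, if the wrist force passes 120 N, or if a joint passes its speed limit or range.

### The arm

A 6-joint arm with a two-finger parallel gripper is mounted at the origin on the work surface. World frame = base frame: x ahead of the robot, y to its left, z up, the work surface at z = 0. Lengths are in m, angles in rad, forces in N, time in s.
With the tool pointing down it reaches from about 0.35 to 0.775 m from the base axis. Payload 7.3 kg.
Tool frame: the origin (TCP) lies on the centre line of the jaws, within the pads' length; the fingertips stand 11 mm ahead of it and the grasp point (between the pads) lies 8 mm behind it; z points along the fingers, y is the direction in which the jaws open and shut (so a half turn about z gives the same grasp; the last joint's range is limited). The gripper opens to 92 mm and grips with 3 to 60 N. Pads are 19 mm wide; open, the fingers measure 130 mm over their backs; the gripper's body (75 mm by 190 mm) begins 47 mm behind the grasp point.
Start: joints at [-1.484, 0.342, 1.524, -0, 1.275, -0.146], TCP at [0.121, -0.511, 0.238] pointing down, gripper open.
Joint ranges: [-2.53, 2.53], [-0.77, 2.02], [0.04, 2.7], [-1, 4.14], [0.28, 2.66], [-3.11, 3.11]. Speed limits (rad/s): [2.57, 2.57, 3.14, 3.14, 3.14, 3.14].

### API

Orientations are given as [roll, pitch, yaw] about the fixed x, y, z axes, in that order (R = Rz(yaw) Ry(pitch) Rx(roll)).
In Python, from cell import robot gives the robot as it stands.
- The arm moves only by the tool jog_arm, never from a script. Its argument "deltas" is one flat list of numbers, 6 for each row, row after row: the shift along the world's x, y, z in units of 0.1 m (1.0 is 0.1 m), then the turn, a rotation vector about the world's x, y, z in units of 90 degrees (1.0 is 90 degrees). A call has 1 to 5 rows; each row is the pose to reach, as a shift and turn from the pose commanded when the call began; what a row does not reach only later rows make up. A row lasts 1/12 s, in which the tool goes at most 41.7 mm and 7.16 degrees, less where a joint would pass 70% of its speed; a pose out of reach is approached as far as the arm can. A call with a number of a shift or a turn outside -1 to 1 is refused whole. A call with a gripper value outside its range is refused whole. "claw" is the opening, from 0 (shut) to 1 (fully open), set as the call begins (left out, the last holds). The fingers move at their own pace and stop on an object; "newtons" is the grip in N (left out, the last holds). Time passes only in rows, so rows that repeat a pose let the fingers close. It gives the time, the measured TCP pose, the force and the opening at its end, in the units of the state.
- robot.observe(): the state, without advancing time (a new reading comes with each control period).
- robot.read_camera(name): name is "scene" or "top"; returns the picture (420x560x3 uint8, red, green, blue); there is no depth.
- robot.camera_params(name): a dict with "fx", "fy", "cx", "cy" (pixels), "R" (3x3) and "t" (3): a world point X has camera coordinates R X + t. Camera axes: x right, y down, z forward; pixel columns grow to the right and rows downward; lengths in m; the calibration is good to about 2 mm. A picture is of the moment at which its call begins. camera_params takes no time and is no camera call.
- robot.hand_in(): hands the job in, once; it reports no verdict.
The state is a dict: "time": time; "qpos": joint angles; "qvel": joint speeds; "joint_efforts": joint torques, N m; "tool_pos": TCP position; "tool_rot": TCP orientation; "contact_force": force on the tool from outside, world axes, zero at the start; "torque": the same for the moment, N m; "opening": finger opening in m.
Only numpy, scipy, OpenCV 4.12 (cv2) and the standard library are available. Lean on these libraries where they do the work, as an engineer would, in place of code of your own. Each camera call takes 0.05 s, during which the arm holds its last target. There are 200 camera calls.

## Working session

There is one attempt and no reset: what is moved stays moved. The work goes in short steps, Python scripts to look and compute and a tool call to move; the robot and the scene stay as the last step left them, time stands still between calls to the robot, and variables do not carry over. Pictures are saved under pics/ and viewed, about 8 in all and at most 12, crops included, and the job is handed in when it is done.

Besides the shell and the picture viewer there is one more tool, called after "Emit:" by a JSON object that holds its "op" and its "data", one argument or row to a line. jog_arm: Moves the arm, as the interface text tells. Its arguments: {"type":"object","properties":{"deltas":{"type":"array","items":{"type":"number"}},"claw":{"type":"number"},"newtons":{"type":"number"}},"required":["deltas"]}

```bash
mkdir -p pics; ls; python3 - <<'E'
from cell import robot
import cv2
for n in("scene","top"):
    cv2.imwrite(f"pics/{n}0.png",cv2.resize(robot.read_camera(n)[:,:,::-1],(800,600),interpolation=cv2.INTER_CUBIC))
    p=robot.camera_params(n);print(n,p)
print(robot.observe())
E
```

```text
pics
scene {'fx': 486.5799818183189, 'fy': 486.5799818183189, 'cx': 279.3378319172235, 'cy': 207.85759348526193, 'R': array([[-0.15498726,  0.9876234 ,  0.02406174],
       [ 0.53845114,  0.10486915, -0.83610575],
       [-0.82828094, -0.11662967, -0.54804033]]), 't': array([ 0.01591024, -0.25219295,  1.4751259 ])}
top {'fx': 504.403629874083, 'fy': 504.403629874083, 'cx': 274.2400541825492, 'cy': 206.40150154856065, 'R': array([[ 0.02928462, -0.99951902, -0.01020505],
       [-0.99827483, -0.02872534, -0.05120757],
       [ 0.05088979,  0.01168704, -0.99863589]]), 't': array([0.07369695, 0.58007284, 1.0815312 ])}
{'time': 0.1, 'qpos': array([-1.48400219e+00,  3.42631700e-01,  1.52491309e+00, -6.76150750e-06,
        1.27538630e+00, -1.46021196e-01]), 'qvel': array([ 8.77283166e-05, -2.61259617e-03, -5.02679642e-03,  5.30787046e-04,
        2.01914373e-03,  3.64252302e-05]), 'joint_efforts': array([ 1.88520789e-03, -4.32004058e+01, -2.44695586e+01,  7.19144032e-02,
        5.25742513e-02, -5.39145628e-05]), 'tool_pos': array([ 0.12110585, -0.5104904 ,  0.23712846]), 'tool_rot': array([-3.14026752e+00, -1.88349681e-04,  2.32817179e-01]), 'contact_force': array([0.278617  , 0.57812742, 0.49881218]), 'torque': array([0.0095203 , 0.0182267 , 0.03909205]), 'opening': 0.0918309898160515}
```

View pics/scene0.png

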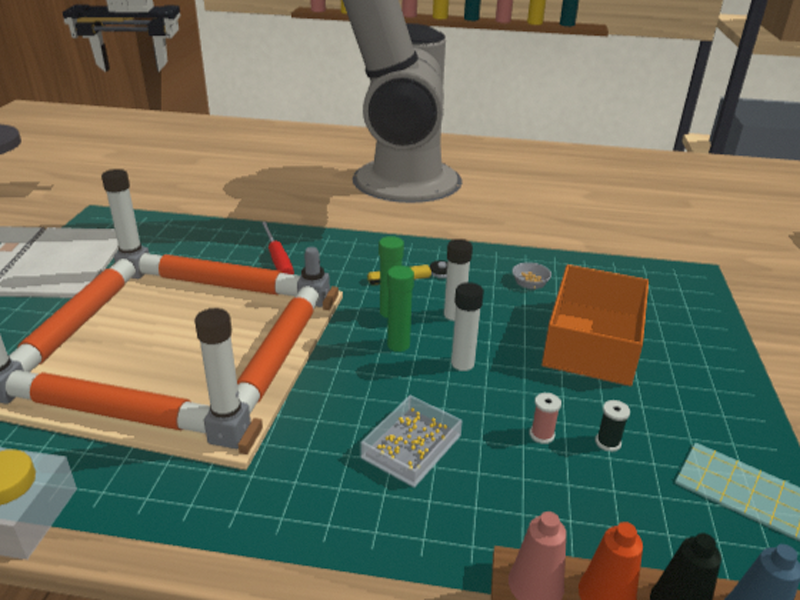

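View pics/top0.png

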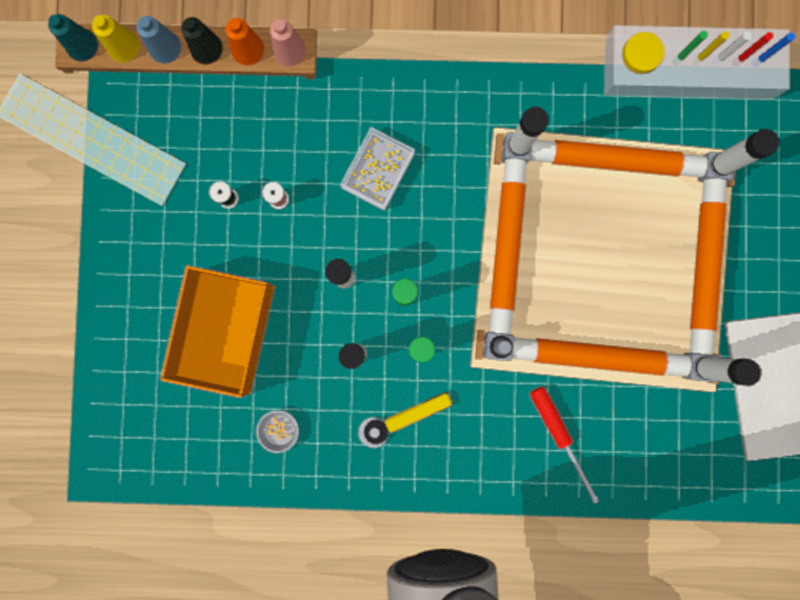

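The two white tubes with black feet (top view 339,272 and 352,356; scene view 468,327 and 458,280) are the spare legs. The two green ones (top 404,291 and 422,350) are look-alikes and not meant. The bare spigot is at top 501,347 and scene 312,265. I'll confirm all this in one enlarged crop.

```bash
python3 - <<'E'
import cv2,numpy as np
t=cv2.imread("pics/top0.png");s=cv2.imread("pics/scene0.png")
a=cv2.resize(t[250:400,320:520],(800,600))[:, :]
b=cv2.resize(s[220:380,290:490],None,fx=2,fy=2)
a=cv2.resize(t[250:385,320:520],(800,540),interpolation=cv2.INTER_CUBIC)
a=cv2.resize(a,(400,270)); 
c=np.zeros((600,800,3),np.uint8);c[:320,:400]=b
c[:320,400:]=cv2.resize(t[250:330,320:420],(400,320),interpolation=cv2.INTER_CUBIC)
c[320:600,:400]=cv2.resize(t[320:390,320:420],(400,280),interpolation=cv2.INTER_CUBIC)
c[320:600,400:]=cv2.resize(t[315:385,450:550],(400,280),interpolation=cv2.INTER_CUBIC)
cv2.imwrite("pics/crop1.png",c)
E
```

```text
(no output)
```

View pics/crop1.png

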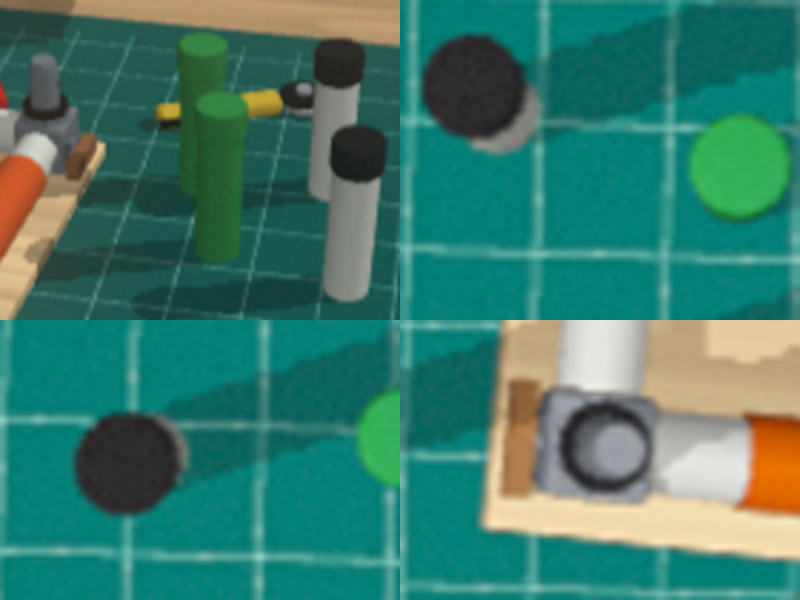

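The crop confirms white tubes with black feet: leg A's top is at (338.5,271.8), leg B's at (352,356). The spigot tip is at (503.5,347) and the ring at (501.2,346.8). Next I'll convert these to positions.

```bash
cat > h.py <<'E'
from cell import robot
import numpy as np
def px(n,u,v,z,s=560/800):
    "world point at height z seen at 800x600 pixel u,v"
    p=robot.camera_params(n);R,t=p["R"],p["t"]
    u,v=(u+.5)*s-.5,(v+.5)*s-.5
    d=R.T@[(u-p["cx"])/p["fx"],(v-p["cy"])/p["fy"],1];c=-R.T@t
    return c+d*(z-c[2])/d[2]
def proj(n,X,s=800/560):
    p=robot.camera_params(n);c=p["R"]@X+p["t"]
    return ((np.array([p["fx"]*c[0]/c[2]+p["cx"],p["fy"]*c[1]/c[2]+p["cy"]])+.5)*s-.5).round(1)
E
python3 - <<'E'
from h import *
np.set_printoptions(precision=4,suppress=True)
L=[("A",338.5,271.8,.122),("B",352,356,.122),("g1",404,291,.122),("g2",422,350,.122),("tip",503.5,347,.099),("ring",501.2,346.8,.064),
("cutterhead",374,432,.02),("cutterend",450,400,.015),("dish",278,431,.018),("pinbox",378,168,.026),("sp1",222,194,.054),("sp2",274,194,.054),
("b1",188,267,.07),("b2",273,284,.07),("b3",243,396,.07),("b4",162,380,.07),("brdBL",472,366,.012),("brdBR",716,390,.012),("brdTL",494,129,.012),("sdh",540,390,.02)]
for n,u,v,z in L:
    X=px("top",u,v,z);print(n,X[:2],"scene",proj("scene",X))
X=px("top",501.2,346.8,.064)
print(np.mean([px("top",*b,.07) for b in[(188,267),(273,284),(243,396),(162,380)]],0))
for n,q in("A",(469,290.5)),("B",(459.5,246)): print(n,"scene top face",px("scene",*q,.122))
E
```

```text
A [0.6022 0.1638] scene [467.4 287.2]
B [0.4872 0.1415] scene [457.7 243. ]
g1 [0.5783 0.0729] scene [400.2 270.6]
g2 [0.4982 0.046 ] scene [390.2 240.2]
tip [ 0.5052 -0.0685] scene [311.5 248.9]
ring [ 0.5048 -0.0702] scene [311.5 269.3]
cutterhead [0.3709 0.1114] scene [441.2 262.2]
cutterend [ 0.4217 -0.0017] scene [367.7 273.6]
dish [0.3677 0.2561] scene [529.7 271.1]
pinbox [0.77   0.1173] scene [410.5 428.5]
sp1 [0.7184 0.3463] scene [612.  405.1]
sp2 [0.7205 0.2692] scene [545.  398.2]
b1 [0.6072 0.3874] scene [638.7 341.6]
b2 [0.586  0.2627] scene [539.9 321.6]
b3 [0.4234 0.2999] scene [563.4 263.2]
b4 [0.4428 0.4178] scene [645.4 277.8]
brdBL [ 0.4736 -0.034 ] scene [340.9 290.2]
brdBR [ 0.4485 -0.4026] scene [125.3 258.9]
brdTL [ 0.8388 -0.0593] scene [245.8 460.3]
sdh [ 0.4411 -0.136 ] scene [283.1 268.7]
[0.5149 0.3419 0.07  ]
A scene top face [0.6097 0.1664 0.122 ]
B scene top face [0.4956 0.1447 0.122 ]
```

Emit:
{"op": "jog_arm", "data": {
  "deltas": [1,1,0,0,0,0,1,1,0,0,0,0,1,1,0,0,0,0,1,1,0,0,0,0],
  "claw": 1
}}

```text
time: 0.43
tool_pos: [0.2233, -0.4072, 0.2374]
tool_rot: [-3.139, -0.001, 0.235]
contact_force: [0.1, -1.2, 0.2]
opening: 0.0919
```

Emit:
{"op": "jog_arm", "data": {
  "deltas": [1,1,0,0,0,0,1,1,0,0,0,0,1,1,0,0,0,0,1,1,0,0,0,0]
}}

```text
time: 0.77
tool_pos: [0.3233, -0.3073, 0.2376]
tool_rot: [-3.14, -0.001, 0.235]
contact_force: [-0.1, -0.1, -0.0]
opening: 0.0918
```

Emit:
{"op": "jog_arm", "data": {
  "deltas": [1,1,0,0,0,0,1,1,0,0,0,0,1,1,0,0,0,0,1,1,0,0,0,0]
}}

```text
time: 1.1
tool_pos: [0.4235, -0.2074, 0.2375]
tool_rot: [-3.14, -0.001, 0.235]
contact_force: [0.2, -0.5, 0.5]
opening: 0.0918
```

Emit:
{"op": "jog_arm", "data": {
  "deltas": [0.66,1,0,0,0,0,0.66,1,0,0,0,0,0.66,1,0,0,0,0]
}}

```text
time: 1.35
tool_pos: [0.4879, -0.1088, 0.2375]
tool_rot: [-3.141, 0.0, 0.233]
contact_force: [-0.1, -0.6, 0.0]
opening: 0.0917
```

Emit:
{"op": "jog_arm", "data": {
  "deltas": [0,1,0,0,0,0,0,1,0,0,0,0,0,1,0,0,0,0]
}}

```text
time: 1.6
tool_pos: [0.4864, -0.0065, 0.2372]
tool_rot: [-3.14, 0.001, 0.236]
contact_force: [0.4, -0.7, -0.3]
opening: 0.0914
```

Emit:
{"op": "jog_arm", "data": {
  "deltas": [0,1,0,0,0,0,0,1,0,0,0,0,0,1,0,0,0,0]
}}

```text
time: 1.85
tool_pos: [0.4863, 0.0932, 0.2375]
tool_rot: [-3.14, 0.0, 0.235]
contact_force: [-0.5, 0.3, -0.6]
opening: 0.092
```

Emit:
{"op": "jog_arm", "data": {
  "deltas": [0,0.525,0,0,0,0,0,0.525,0,0,0,0,0,0.525,0,0,0,0,0,0.525,0,0,0,0]
}}

```text
time: 2.18
tool_pos: [0.4869, 0.1418, 0.2374]
tool_rot: [3.141, 0.001, 0.235]
contact_force: [-0.3, 0.8, -0.6]
opening: 0.0913
```

Emit:
{"op": "jog_arm", "data": {
  "deltas": [0,0,-1,0,0,0,0,0,-1,0,0,0,0,0,-1,0,0,0,0,0,-1,0,0,0]
}}

```text
time: 2.52
tool_pos: [0.4845, 0.1397, 0.1337]
tool_rot: [-3.141, 0.009, 0.231]
contact_force: [0.1, 0.1, -0.6]
opening: 0.0914
```

Emit:
{"op": "jog_arm", "data": {
  "deltas": [0,0,-0.4,0,0,0,0,0,-0.4,0,0,0,0,0,-0.4,0,0,0,0,0,-0.4,0,0,0]
}}

```text
time: 2.85
tool_pos: [0.4883, 0.1412, 0.0997]
tool_rot: [3.141, -0.002, 0.232]
contact_force: [-0.2, -1.3, 0.9]
opening: 0.0916
```

Emit:
{"op": "jog_arm", "data": {
  "deltas": [0,0,0,0,0,0,0,0,0,0,0,0,0,0,0,0,0,0,0,0,0,0,0,0,0,0,0,0,0,0],
  "claw": 0,
  "newtons": 35
}}

```text
time: 3.27
tool_pos: [0.4873, 0.1417, 0.0983]
tool_rot: [3.141, -0.001, 0.233]
contact_force: [0.3, -0.3, -0.2]
opening: 0.0629
```

Emit:
{"op": "jog_arm", "data": {
  "deltas": [0,0,0,0,0,0,0,0,0,0,0,0,0,0,0,0,0,0,0,0,0,0,0,0,0,0,0,0,0,0]
}}

```text
time: 3.68
tool_pos: [0.4871, 0.1417, 0.0976]
tool_rot: [3.142, 0.0, 0.233]
contact_force: [-0.2, -1.0, 0.4]
opening: 0.0353
```

Emit:
{"op": "jog_arm", "data": {
  "deltas": [0,0,0,0,0,0,0,0,0.2,0,0,0,0,0,0.5,0,0,0,0,0,0.75,0,0,0,0,0,0.75,0,0,0]
}}

```text
time: 4.1
tool_pos: [0.4896, 0.142, 0.1773]
tool_rot: [3.141, -0.008, 0.233]
contact_force: [1.2, -0.2, -0.6]
opening: 0.0348
```

Emit:
{"op": "jog_arm", "data": {
  "deltas": [0,0,0.4,0,0,0,0,0,0.75,0,0,0,0,0,0.75,0,0,0]
}}

```text
time: 4.35
tool_pos: [0.4899, 0.1421, 0.2536]
tool_rot: [3.14, -0.011, 0.233]
contact_force: [1.9, 0.4, -1.3]
opening: 0.0354
```

Emit:
{"op": "jog_arm", "data": {
  "deltas": [0.09,-0.3,0,0,0,0,0.09,-0.7,0,0,0,0,0.09,-1,0,0,0,0,0.09,-1,0,0,0,0]
}}

```text
time: 4.68
tool_pos: [0.4959, 0.0372, 0.2465]
tool_rot: [3.14, 0.002, 0.229]
contact_force: [0.3, -1.3, -0.1]
opening: 0.0353
```

Emit:
{"op": "jog_arm", "data": {
  "deltas": [0.09,-0.3,0,0,0,0,0.09,-0.7,0,0,0,0,0.09,-1,0,0,0,0,0.09,-1.0,0,0,0,0,0.09,-1.0,0,0,0,0]
}}

```text
time: 5.1
tool_pos: [0.5048, -0.0592, 0.2466]
tool_rot: [-3.14, 0.001, 0.23]
contact_force: [0.0, 0.6, -1.4]
opening: 0.0355
```

Emit:
{"op": "jog_arm", "data": {
  "deltas": [0,-0.11,-0.2,0,0,0,0,-0.11,-0.4,0,0,0,0,-0.11,-0.4,0,0,0,0,-0.11,-0.4,0,0,0]
}}

```text
time: 5.43
tool_pos: [0.5045, -0.0679, 0.2069]
tool_rot: [-3.14, 0.003, 0.234]
contact_force: [-0.1, 0.0, -1.0]
opening: 0.0353
```

```bash
python3 - <<'E'
from cell import robot
import cv2,numpy as np
s=robot.read_camera("scene")[:,:,::-1];t=robot.read_camera("top")[:,:,::-1]
# scene crop orig px cols 180-260, rows 100-220 ; top crop
c=np.zeros((600,800,3),np.uint8)
c[:,:400]=cv2.resize(s[90:210,180:260],(400,600),interpolation=cv2.INTER_CUBIC)
c[:,400:]=cv2.resize(t[180:300,310:390],(400,600),interpolation=cv2.INTER_CUBIC)
cv2.imwrite("pics/b1.png",c);print(robot.observe()["tool_pos"],robot.observe()["time"])
E
```

```text
[ 0.50565253 -0.06843729  0.20859394] 5.5333
```

View pics/b1.png

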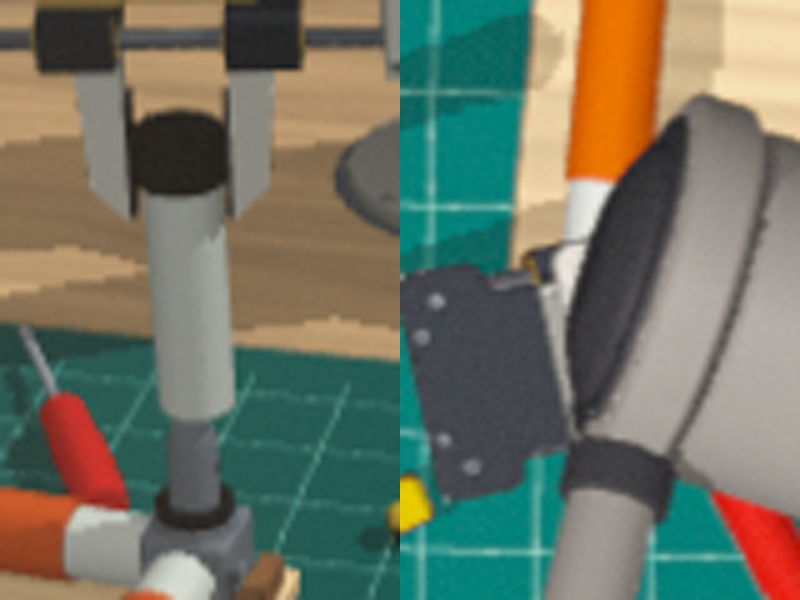

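Scene crop: leg B is held by its foot. Its open end is centred at about (197,412), with the spigot just below at about (194,440) and the ring at (195,500). I'll compare these with the projections.

```bash
python3 - <<'E'
from h import *
import cv2
def crop(X): return ((proj("scene",np.array(X),1.0)-[180,90])+.5)*5-.5
for x,y in((.505,-.0695),(.5055,-.068)):
  for z in(.064,.099,.108,.2,.232): print(x,y,z,crop([x,y,z]))
g=cv2.imread("pics/b1.png")[:,:400].astype(int)
for r in(200,230,260,300,340,380,395,440,450,460,470):
  row=g[r]; sat=row.max(1)-row.min(1); m=np.where(sat[120:260]<22)[0]+120
  print(r,m.min() if len(m) else 0,m.max() if len(m) else 0,m.mean())
E
```

```text
0.505 -0.0695 0.064 [193.  494.5]
0.505 -0.0695 0.099 [189. 422.]
0.505 -0.0695 0.108 [188. 403.]
0.505 -0.0695 0.2 [177.5 197. ]
0.505 -0.0695 0.232 [173.5 120.5]
0.5055 -0.068 0.064 [196. 495.]
0.5055 -0.068 0.099 [192.5 423. ]
0.5055 -0.068 0.108 [191.5 404. ]
0.5055 -0.068 0.2 [180.5 198. ]
0.5055 -0.068 0.232 [177. 121.]
200 120 252 186.9349593495935
230 145 223 184.0
260 148 225 186.5
300 151 228 189.5
340 139 228 183.5
380 158 233 195.5
395 159 233 196.0
440 166 216 191.0
450 166 216 191.0
460 168 218 193.0
470 120 219 190.7962962962963
```

Emit:
{"op": "jog_arm", "data": {
  "deltas": [0,-0.025,-0.04,0,0,0,0,-0.025,-0.08,0,0,0,0,-0.025,-0.08,0,0,0,0,-0.025,-0.08,0,0,0]
}}

```text
time: 5.87
tool_pos: [0.5051, -0.0718, 0.1997]
tool_rot: [-3.142, 0.0, 0.233]
contact_force: [-0.9, -0.3, -1.6]
opening: 0.0356
```

Emit:
{"op": "jog_arm", "data": {
  "deltas": [0,0,-0.03,0,0,0,0,0,-0.06,0,0,0,0,0,-0.06,0,0,0,0,0,-0.06,0,0,0]
}}

```text
time: 6.2
tool_pos: [0.505, -0.0718, 0.1935]
tool_rot: [-3.141, 0.001, 0.233]
contact_force: [-0.3, -0.2, -0.9]
opening: 0.0355
```

Emit:
{"op": "jog_arm", "data": {
  "deltas": [0,0,-0.03,0,0,0,0,0,-0.05,0,0,0,0,0,-0.05,0,0,0,0,0,-0.05,0,0,0]
}}

```text
time: 6.53
tool_pos: [0.5051, -0.0719, 0.1886]
tool_rot: [-3.142, 0.0, 0.233]
contact_force: [0.2, 0.1, -0.6]
opening: 0.0354
```

Emit:
{"op": "jog_arm", "data": {
  "deltas": [0,0,-0.02,0,0,0,0,0,-0.04,0,0,0,0,0,-0.04,0,0,0,0,0,-0.04,0,0,0]
}}

```text
time: 6.87
tool_pos: [0.5051, -0.0718, 0.1846]
tool_rot: [-3.142, 0.0, 0.233]
contact_force: [-0.9, 0.1, -0.6]
opening: 0.0352
```

Emit:
{"op": "jog_arm", "data": {
  "deltas": [0,0,-0.02,0,0,0,0,0,-0.04,0,0,0,0,0,-0.04,0,0,0,0,0,-0.04,0,0,0]
}}

```text
time: 7.2
tool_pos: [0.5051, -0.0718, 0.1806]
tool_rot: [-3.141, 0.0, 0.233]
contact_force: [-0.4, -0.5, -1.5]
opening: 0.0353
```

Emit:
{"op": "jog_arm", "data": {
  "deltas": [0,0,-0.03,0,0,0,0,0,-0.06,0,0,0,0,0,-0.08,0,0,0,0,0,-0.08,0,0,0]
}}

```text
time: 7.53
tool_pos: [0.5048, -0.0717, 0.1721]
tool_rot: [-3.141, 0.001, 0.233]
contact_force: [-0.1, 0.3, -1.7]
opening: 0.0355
```

Emit:
{"op": "jog_arm", "data": {
  "deltas": [0,0,-0.03,0,0,0,0,0,-0.06,0,0,0,0,0,-0.08,0,0,0,0,0,-0.08,0,0,0]
}}

```text
time: 7.87
tool_pos: [0.5048, -0.0718, 0.1642]
tool_rot: [-3.141, 0.001, 0.233]
contact_force: [-1.1, -0.1, -1.8]
opening: 0.0353
```

Emit:
{"op": "jog_arm", "data": {
  "deltas": [0,0,-0.02,0,0,0,0,0,-0.04,0,0,0,0,0,-0.04,0,0,0,0,0,-0.04,0,0,0]
}}

```text
time: 8.2
tool_pos: [0.5054, -0.0719, 0.161]
tool_rot: [3.141, -0.001, 0.233]
contact_force: [0.1, 1.5, 1.7]
opening: 0.0354
```

```bash
python3 - <<'E'
from cell import robot
import cv2
s=robot.read_camera("scene")[:,:,::-1]
cv2.imwrite("pics/b2.png",cv2.resize(s[100:220,180:260],(400,600),interpolation=cv2.INTER_CUBIC))
E
```

```text
(no output)
```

View pics/b2.png

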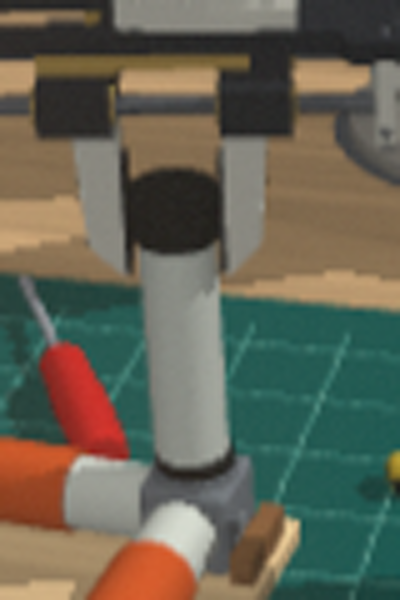

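Leg B stands on the ring (crop 195,460) with no spigot visible and almost no force, so B is the fitting leg. I'll release it and bin A.

Emit:
{"op": "jog_arm", "data": {
  "deltas": [0,0,0,0,0,0,0,0,0,0,0,0,0,0,0,0,0,0,0,0,0,0,0,0,0,0,0,0,0,0],
  "claw": 0.8
}}

```text
time: 8.67
tool_pos: [0.5051, -0.0719, 0.1607]
tool_rot: [3.142, 0.0, 0.233]
contact_force: [-0.6, 0.7, -0.2]
opening: 0.0639
```

Emit:
{"op": "jog_arm", "data": {
  "deltas": [0,0,0,0,0,0,0,0,0,0,0,0,0,0,0.4,0,0,0,0,0,0.8,0,0,0,0,0,0.8,0,0,0]
}}

```text
time: 9.08
tool_pos: [0.5084, -0.0727, 0.2479]
tool_rot: [3.135, -0.011, 0.233]
contact_force: [0.4, -0.1, 0.3]
opening: 0.073
```

Emit:
{"op": "jog_arm", "data": {
  "deltas": [0.4,1,0,0,0,0,0.4,1,0,0,0,0,0.4,1,0,0,0,0]
}}

```text
time: 9.33
tool_pos: [0.5461, 0.0307, 0.2411]
tool_rot: [-3.141, -0.002, 0.233]
contact_force: [0.7, -0.1, 0.5]
opening: 0.0735
```

Emit:
{"op": "jog_arm", "data": {
  "deltas": [0.4,1,0,0,0,0,0.4,1,0,0,0,0,0.4,1,0,0,0,0]
}}

```text
time: 9.58
tool_pos: [0.5859, 0.1318, 0.2405]
tool_rot: [-3.141, -0.001, 0.235]
contact_force: [-1.9, 0.0, -0.8]
opening: 0.0734
```

Emit:
{"op": "jog_arm", "data": {
  "deltas": [0.17,0.36,0,0,0,0,0.17,0.36,0,0,0,0,0.17,0.36,0,0,0,0,0.17,0.36,0,0,0,0]
}}

```text
time: 9.92
tool_pos: [0.6018, 0.1639, 0.2403]
tool_rot: [3.141, 0.001, 0.233]
contact_force: [-0.7, -0.8, 0.2]
opening: 0.0734
```

Emit:
{"op": "jog_arm", "data": {
  "deltas": [0,0,-1,0,0,0,0,0,-1,0,0,0,0,0,-1,0,0,0,0,0,-1,0,0,0]
}}

```text
time: 10.25
tool_pos: [0.5991, 0.162, 0.1361]
tool_rot: [-3.141, 0.01, 0.231]
contact_force: [-1.0, -0.8, -0.0]
opening: 0.0732
```

Emit:
{"op": "jog_arm", "data": {
  "deltas": [0,0,-0.42,0,0,0,0,0,-0.42,0,0,0,0,0,-0.42,0,0,0,0,0,-0.42,0,0,0]
}}

```text
time: 10.58
tool_pos: [0.6034, 0.1637, 0.1014]
tool_rot: [3.141, -0.003, 0.232]
contact_force: [1.0, 0.8, 0.7]
opening: 0.0732
```

Emit:
{"op": "jog_arm", "data": {
  "deltas": [0,0,0,0,0,0,0,0,0,0,0,0,0,0,0,0,0,0,0,0,0,0,0,0,0,0,0,0,0,0],
  "claw": 0,
  "newtons": 35
}}

```text
time: 11.0
tool_pos: [0.6023, 0.1642, 0.0993]
tool_rot: [3.141, -0.001, 0.233]
contact_force: [0.8, 0.1, -0.2]
opening: 0.0446
```

Emit:
{"op": "jog_arm", "data": {
  "deltas": [0,0,0,0,0,0,0,0,0,0,0,0,0,0,0,0,0,0,0,0,0,0,0,0]
}}

```text
time: 11.33
tool_pos: [0.6022, 0.1643, 0.0989]
tool_rot: [3.142, -0.0, 0.233]
contact_force: [-0.2, 0.8, 1.8]
opening: 0.0354
```

Emit:
{"op": "jog_arm", "data": {
  "deltas": [0,0,0.2,0,0,0,0,0,0.5,0,0,0,0,0,0.9,0,0,0,0,0,0.9,0,0,0,0,0,0.9,0,0,0]
}}

```text
time: 11.75
tool_pos: [0.6033, 0.1643, 0.1912]
tool_rot: [3.141, -0.005, 0.233]
contact_force: [0.1, -0.2, -2.5]
opening: 0.0351
```

Emit:
{"op": "jog_arm", "data": {
  "deltas": [-0.2,0.4,0.1,0,0,0,-0.44,0.9,0.1,0,0,0,-0.44,0.9,0.1,0,0,0,-0.44,0.9,0.1,0,0,0]
}}

```text
time: 12.08
tool_pos: [0.5552, 0.2576, 0.197]
tool_rot: [-3.141, 0.004, 0.237]
contact_force: [-0.4, -0.6, -0.7]
opening: 0.0353
```

Emit:
{"op": "jog_arm", "data": {
  "deltas": [-0.2,0.4,0,0,0,0,-0.43,0.88,0,0,0,0,-0.43,0.88,0,0,0,0,-0.43,0.88,0,0,0,0,-0.43,0.88,0,0,0,0]
}}

```text
time: 12.5
tool_pos: [0.5147, 0.3419, 0.1973]
tool_rot: [3.14, 0.002, 0.234]
contact_force: [0.6, -1.0, -1.7]
opening: 0.0351
```

Emit:
{"op": "jog_arm", "data": {
  "deltas": [0,0,-0.3,0,0,0,0,0,-0.6,0,0,0,0,0,-0.85,0,0,0,0,0,-0.85,0,0,0,0,0,-0.85,0,0,0]
}}

```text
time: 12.92
tool_pos: [0.5153, 0.3402, 0.1124]
tool_rot: [3.14, 0.004, 0.231]
contact_force: [0.7, -0.1, -0.4]
opening: 0.0351
```

Emit:
{"op": "jog_arm", "data": {
  "deltas": [0,0,-0.06,0,0,0,0,0,-0.12,0,0,0,0,0,-0.12,0,0,0,0,0,-0.12,0,0,0]
}}

```text
time: 13.25
tool_pos: [0.5157, 0.3423, 0.1027]
tool_rot: [-3.141, -0.002, 0.233]
contact_force: [-0.2, -0.2, 0.9]
opening: 0.035
```

Emit:
{"op": "jog_arm", "data": {
  "deltas": [0,0,0,0,0,0,0,0,0,0,0,0,0,0,0,0,0,0,0,0,0,0,0,0,0,0,0,0,0,0],
  "claw": 0.8
}}

```text
time: 13.67
tool_pos: [0.5151, 0.3422, 0.1018]
tool_rot: [3.141, -0.0, 0.233]
contact_force: [0.2, -0.2, -0.1]
opening: 0.0643
```

Emit:
{"op": "jog_arm", "data": {
  "deltas": [0,0,0,0,0,0,0,0,0,0,0,0,0,0,0.4,0,0,0,0,0,1,0,0,0,0,0,1,0,0,0]
}}

```text
time: 14.08
tool_pos: [0.5166, 0.343, 0.2069]
tool_rot: [-3.14, -0.006, 0.233]
contact_force: [0.7, -0.4, 1.4]
opening: 0.0733
```

Emit:
{"op": "jog_arm", "data": {
  "deltas": [0,-0.5,0.5,0,0,0,0,-1,0.5,0,0,0,0,-1,0.5,0,0,0,0,-1,0.5,0,0,0]
}}

```text
time: 14.42
tool_pos: [0.5162, 0.2378, 0.2545]
tool_rot: [3.14, -0.004, 0.229]
contact_force: [0.7, 0.5, 0.7]
opening: 0.0735
```

Emit:
{"op": "jog_arm", "data": {
  "deltas": [-0.1,-1,0,0,0,0,-0.1,-1,0,0,0,0,-0.1,-1,0,0,0,0]
}}

```text
time: 14.67
tool_pos: [0.5044, 0.1389, 0.2516]
tool_rot: [3.14, 0.001, 0.232]
contact_force: [1.3, 0.5, -0.4]
opening: 0.0734
```

```bash
python3 - <<'E'
from cell import robot
import cv2
s=robot.read_camera("scene")[:,:,::-1];t=robot.read_camera("top")[:,:,::-1]
cv2.imwrite("pics/c.png",cv2.vconcat([cv2.resize(s[130:310,160:560],(640,288)),cv2.resize(t[100:340,100:420],(640,480))[:300]]))
cv2.imwrite("pics/c_full.png",cv2.resize(t,(800,600),interpolation=cv2.INTER_CUBIC));cv2.imwrite("pics/c_s.png",s)
E
```

```text
(no output)
```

View pics/c.png

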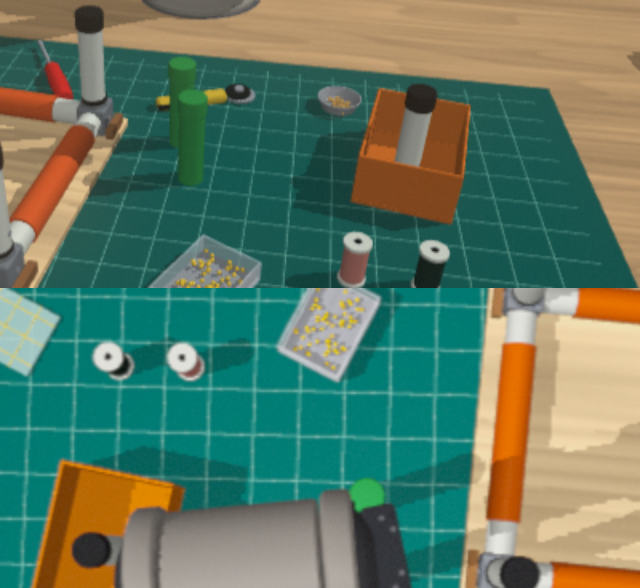

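The picture shows misfit A upright in the bin (lower view 92,550; upper 415,120), leg B standing on the spigot (upper view 90,60), and the other things where they were. Now I'll go back, grip B and press it.

Emit:
{"op": "jog_arm", "data": {
  "deltas": [0,-1,0,0,0,0,0,-1,0,0,0,0,0,-1,0,0,0,0]
}}

```text
time: 15.02
tool_pos: [0.5053, 0.04, 0.2516]
tool_rot: [3.14, 0.0, 0.233]
contact_force: [0.2, 0.5, -0.7]
opening: 0.0732
```

Emit:
{"op": "jog_arm", "data": {
  "deltas": [0,-1,0,0,0,0,0,-1,0,0,0,0,0,-1,0,0,0,0]
}}

```text
time: 15.27
tool_pos: [0.5056, -0.0607, 0.2516]
tool_rot: [3.14, -0.0, 0.231]
contact_force: [-0.3, 0.0, 0.4]
opening: 0.0735
```

Emit:
{"op": "jog_arm", "data": {
  "deltas": [0,-0.14,0,0,0,0,0,-0.14,0,0,0,0,0,-0.14,0,0,0,0,0,-0.14,0,0,0,0]
}}

```text
time: 15.6
tool_pos: [0.5054, -0.0705, 0.2516]
tool_rot: [-3.141, -0.0, 0.234]
contact_force: [-0.5, 0.5, 0.2]
opening: 0.0734
```

Emit:
{"op": "jog_arm", "data": {
  "deltas": [0,0,-0.3,0,0,0,0,0,-0.6,0,0,0,0,0,-0.9,0,0,0,0,0,-0.9,0,0,0,0,0,-0.9,0,0,0]
}}

```text
time: 16.02
tool_pos: [0.5047, -0.0705, 0.1612]
tool_rot: [-3.14, 0.003, 0.234]
contact_force: [0.3, -0.6, 0.1]
opening: 0.0735
```

Emit:
{"op": "jog_arm", "data": {
  "deltas": [0,0,0,0,0,0,0,0,0,0,0,0]
}}

```text
time: 16.18
tool_pos: [0.5065, -0.0717, 0.1638]
tool_rot: [3.14, -0.003, 0.234]
contact_force: [0.2, -0.4, 0.6]
opening: 0.0733
```

Emit:
{"op": "jog_arm", "data": {
  "deltas": [0,0,0,0,0,0,0,0,0,0,0,0,0,0,0,0,0,0,0,0,0,0,0,0,0,0,0,0,0,0],
  "claw": 0,
  "newtons": 45
}}

```text
time: 16.6
tool_pos: [0.5052, -0.0719, 0.162]
tool_rot: [3.141, -0.0, 0.233]
contact_force: [0.4, -0.3, 0.3]
opening: 0.0449
```

Emit:
{"op": "jog_arm", "data": {
  "deltas": [0,0,0,0,0,0,0,0,0,0,0,0,0,0,0,0,0,0,0,0,0,0,0,0,0,0,0,0,0,0]
}}

```text
time: 17.02
tool_pos: [0.5051, -0.0718, 0.1617]
tool_rot: [-3.142, 0.0, 0.233]
contact_force: [-0.6, 0.5, 0.3]
opening: 0.0351
```

Emit:
{"op": "jog_arm", "data": {
  "deltas": [0,0,-0.01,0,0,0,0,0,-0.01,0,0,0,0,0,-0.01,0,0,0,0,0,-0.01,0,0,0,0,0,-0.01,0,0,0]
}}

```text
time: 17.43
tool_pos: [0.5052, -0.0718, 0.1609]
tool_rot: [3.141, -0.0, 0.233]
contact_force: [-1.7, 1.6, 3.0]
opening: 0.0352
```

Emit:
{"op": "jog_arm", "data": {
  "deltas": [0,0,-0.01,0,0,0,0,0,-0.017,0,0,0,0,0,-0.017,0,0,0,0,0,-0.017,0,0,0,0,0,-0.017,0,0,0]
}}

```text
time: 17.85
tool_pos: [0.5054, -0.0717, 0.1596]
tool_rot: [3.141, -0.001, 0.233]
contact_force: [-1.5, 3.2, 8.2]
opening: 0.0352
```

Emit:
{"op": "jog_arm", "data": {
  "deltas": [0,0,0,0,0,0,0,0,0,0,0,0,0,0,0,0,0,0,0,0,0,0,0,0,0,0,0,0,0,0]
}}

```text
time: 18.27
tool_pos: [0.5054, -0.0717, 0.1596]
tool_rot: [3.141, -0.001, 0.233]
contact_force: [-1.8, 2.2, 7.2]
opening: 0.0349
```

Emit:
{"op": "jog_arm", "data": {
  "deltas": [0,0,0,0,0,0,0,0,0,0,0,0,0,0,0,0,0,0,0,0,0,0,0,0,0,0,0,0,0,0]
}}

```text
time: 18.68
tool_pos: [0.5054, -0.0718, 0.1596]
tool_rot: [3.141, -0.001, 0.233]
contact_force: [-1.0, 2.7, 6.9]
opening: 0.0347
```

Emit:
{"op": "jog_arm", "data": {
  "deltas": [-0.003,0.008,-0.006,0,0,0,-0.003,0.008,-0.006,0,0,0,-0.003,0.008,-0.006,0,0,0,-0.003,0.008,-0.006,0,0,0,-0.003,0.008,-0.006,0,0,0]
}}

```text
time: 19.1
tool_pos: [0.5055, -0.0715, 0.1594]
tool_rot: [3.14, -0.002, 0.233]
contact_force: [-1.2, 0.2, 8.1]
opening: 0.0355
```

Emit:
{"op": "jog_arm", "data": {
  "deltas": [0,0,0,0,0,0,0,0,0,0,0,0,0,0,0,0,0,0,0,0,0,0,0,0,0,0,0,0,0,0]
}}

```text
time: 19.52
tool_pos: [0.5054, -0.0714, 0.1594]
tool_rot: [3.14, -0.002, 0.233]
contact_force: [0.2, 1.4, 8.6]
opening: 0.035
```

Emit:
{"op": "jog_arm", "data": {
  "deltas": [0,0,0,0,0,0,0,0,0,0,0,0,0,0,0,0,0,0,0,0,0,0,0,0,0,0,0,0,0,0]
}}

```text
time: 19.93
tool_pos: [0.5055, -0.0714, 0.1594]
tool_rot: [3.14, -0.002, 0.233]
contact_force: [-2.1, 1.3, 9.4]
opening: 0.0352
```

```bash
python3 - <<'E'
from cell import robot
import cv2,numpy as np
f=[]
for i in range(6):
    s=robot.read_camera("scene")[:,:,::-1];f.append(robot.observe()["contact_force"])
print(np.mean(f,0),np.std(f,0))
cv2.imwrite("pics/d.png",cv2.hconcat([cv2.resize(s[100:220,180:260],(400,600),interpolation=cv2.INTER_CUBIC),cv2.resize(s[150:270,370:450],(400,600),interpolation=cv2.INTER_CUBIC)]))
E
```

```text
[-1.0115236   0.25784808  9.03802729] [0.80883436 0.36313832 0.41884643]
```

View pics/d.png

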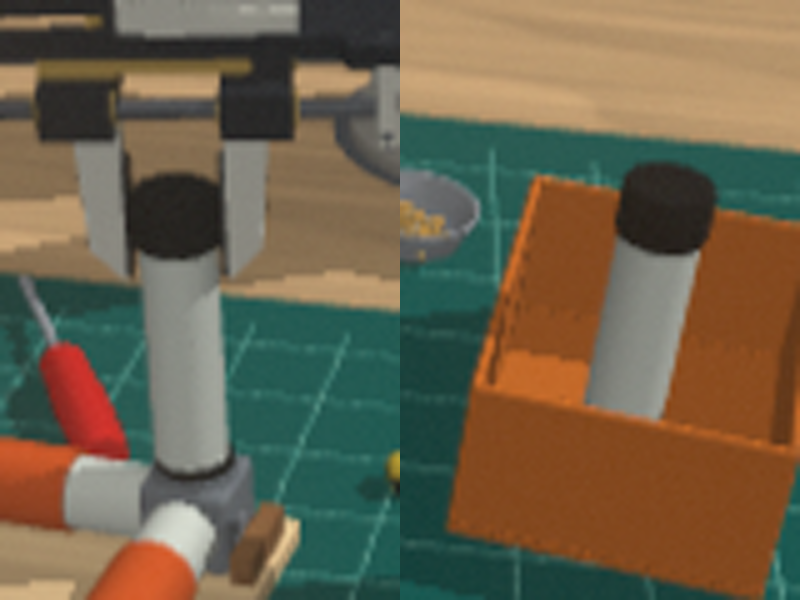

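The push reads 9.0 N plus about 1.3 N of leg weight, and the tool has gone down 2.4 mm since contact, so the two agree on about 10 N. The leg stands upright on the ring (crop 190,465) and the misfit is upright in the bin (655,290).

```bash
python3 -c "
from cell import robot
print(robot.hand_in())"
```

```text
the job is handed in; nothing more can be done
None
```

The job is handed in. The right leg is on the spigot, gripped and pressed down with about 10 N, and the misfit is in the orange bin.

- **Which leg fits:** I tried the spare leg nearer the robot first. It slid down over the spigot to the rubber ring with almost no force. I took the other one to be the misfit from that and put it in the bin without trying it on the spigot.
- **The press:** The last force reading was 9.0 N upward on the tool, and the leg's own weight adds about 1.3 N. The tool had gone down 2.4 mm since touching the ring, which agrees with about 10 N. Side force was about 1 N, and the grip was set to 45 N.
- **Last pictures:** The leg stands upright on the ring, and the misfit stands upright in the bin with its middle about 65 mm up, under the 75 mm limit. The pin box, spools, dish, cutter and screwdriver looked to be in their original places. I judged that by eye and did not measure it.
- **A disagreement:** While the leg was held above the spigot, the scene camera put its lower end about 3 mm to one side of the spigot and leaning about 0.02 rad. I moved the arm 2.5 mm to correct this. I moved it nearly 1 mm back while pressing, because the side force had reached about 2.7 N. I did not measure the final lean; it only looks upright in the picture.

The arm took about 20 s of the 61 s allowed.

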